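# Close the board-test fixture with its pressure plate

### The job

A circuit board is lying ready in the sloping test fixture. Take the pressure plate by its handle, set it over the fixture's two guide pins (big hole on the big pin, small hole on the small pin) and lower it until it sits fully home on its four posts, then swing the latch all the way over the plate's edge. Let go of everything and leave the other things on the bench where they are.

Things in the scene. Friction and masses are not known exactly. Their poses are not given: they have to be found in the camera images.
- deck: sloping deck, 146 x 164 mm, of the fixed fixture; its low edge faces right (-y), roughly. Origin: on its surface, amid its 4 posts, 75 mm above the bench. x: up the slope, 30 deg above level; y: level along the deck, toward the robot; z: square to the deck, along posts and pins. Posts (16 mm dia) at x +-32, y +-52 mm, flat tops at z = 24 mm; two carry pins. Board between them, up to z = 21 mm
- big_pin (a point): shoulder (foot) of the big guide pin, its centre: deck x +32, y +52, z 24 mm (high side, near the robot). Pin 12 mm in diameter for 13 mm above the shoulder, then a cone to a 2 mm tip at 26 mm. Axes as deck
- small_pin (a point): shoulder (foot) of the small guide pin, its centre: deck x -32, y -52, z 24 mm (low side, far from the robot). Pin 8 mm in diameter for 13 mm above the shoulder, then a cone to a 2 mm tip at 22 mm. Axes as deck
- plate: loose pressure plate, aluminium, 90 (x) x 130 (y) x 8 mm (z), about 0.3 kg, bar handle above, 4 pushers 9 mm long under it, on which it stands on the bench. A hole at two opposite corners; a window 22 x 40 mm on the big hole's side (+x) of the handle. Origin: centre of the plate's underside; z up. Home, it has the deck's axes and lies at deck x 0, y 0, z 24 mm
- plate_handle (a point): centre of the plate's black handle bar, 38 mm above the plate's underside at plate x = y = 0. Bar 14 mm wide (plate x, the width to grip), 74 mm long (plate y), 16 mm high, 22 mm free under it; its 10 mm posts stand at y +-28 mm. Axes as plate
- plate_big_hole (a point): centre of the big hole, 14 mm diameter, at the plate's underside: plate x = +32, y = +52, z = 0 mm. Axes as plate.
- plate_small_hole (a point): centre of the small hole, 10 mm diameter, at the plate's underside: plate x = -32, y = -52, z = 0 mm. Axes as plate.
- latch (a joint): steel swing latch at the deck's low edge, rad. At 0 its arm points along deck +y, clear of the plate; grows as it swings up the slope (clockwise from above); at 1.57 it points along deck +x, over the plate's edge; stop at 1.6. Starts at -0.5 to 0.15; stiff (about 0.04 N m, 1.3 N at the knob), stays where left. It strikes a plate that is not home
- latch_pivot (a point): the latch's pivot: deck x -64, y +30, z 34.5 mm (underside of the arm, 2.5 mm over the upper face of a plate that is home). It turns about deck z. Arm 13 mm wide, 6 mm thick, reaching 38 mm from the pivot. Axes as deck
- latch_knob (a point): middle of the latch's black upright knob, 12 mm in diameter and 22 mm high (from 6 to 28 mm above the arm's underside), 30 mm from the pivot. It is pushed sideways, or gripped and carried round.
- loupe: bystander: round stand magnifier, 43 mm in diameter and 40 mm high; origin at the centre of its underside
- wick: bystander: small flat spool, 42 mm in diameter and 11 mm high; origin at the centre of its underside
- spool: bystander: spool of solder standing on its flange, 58 mm in diameter and 36 mm high; origin at the centre of its underside

How it is judged (in metres and radians):
On the way, in this order (a step that is already met when the one before it is completed fails the run):
1. the plate is home on both guide pins: each hole within 3.5 mm of its pin's shoulder (distance between plate_big_hole and big_pin below 0.0035 m and distance between plate_small_hole and small_pin below 0.0035 m), for 0.2 s.
2. the latch is swung over the plate's edge (past 1.35 rad) (value of joint latch above 1.35 rad), for 0.2 s.
At the end, for the whole second after the job is handed in: The plate rests home on the posts with each hole within 3.5 mm of the shoulder of its own guide pin, it is at rest, and the latch is swung over the plate's edge, past 1.35 rad (all of step 1 and value of joint latch above 1.35 rad and linear speed of plate below 0.01 m/s); the robot touches nothing.
It fails at once if the magnifier, the small flat spool or the solder spool is moved more than 25 mm (distance of any of loupe, wick, spool from where it was at the start of the episode above 0.025 m).
It also fails if it takes over 53 s, if anything falls off the work surface, if the arm or the gripper's body presses on something with over 40 N, if the wrist force passes 120 N, or if a joint passes its speed limit or range.

### The arm

A 6-joint arm with a two-finger parallel gripper is mounted at the origin on the work surface; the furniture and walls round the work are solid. World frame = base frame: x ahead of the robot, y to its left, z up, the work surface at z = 0. Lengths are in m, angles in degrees, forces in N, time in s.
With the tool pointing down it reaches from about 0.25 to 0.725 m from the base axis. Payload 9.7 kg.
Tool frame: the origin (TCP) lies between the finger pads; the fingertips stand 19 mm ahead of it and the grasp point (between the pads) is the TCP; x points along the fingers, y is the direction in which the jaws open and shut, and the axes are right-handed (so a half turn about x gives the same grasp; the last joint's range is limited). The gripper opens to 85 mm and grips with 20 to 120 N. Pads are 22 mm wide; open, the fingers measure 114 mm over their backs; the gripper's body (76 mm by 85 mm) begins 54 mm behind the grasp point. The pads swing forward as they close: fully open they stand 13 mm farther back than shut.
Start: joints at [-67.666, 4.979, 10.078, 95.1, 0, 90], TCP at [0.209, -0.509, 0.25] pointing down, gripper open.
Joint ranges: [-179.16, 179.16], [-48.56, 103.87], [-65.8, 70.77], [-126.05, 130.52], [-82.76, 87.17], [-180, 180]. Speed limits (degrees/s): [127.2, 127.2, 147.25, 180, 180, 180].

### API

Orientations are given as [roll, pitch, yaw] about the fixed x, y, z axes, in that order (R = Rz(yaw) Ry(pitch) Rx(roll)).
In Python, from workcell import bot gives the robot as it stands. The module is installed in compiled form; this text tells all that it offers.
- The arm moves only by the shell command python3 -m handwheel 'ROWS' [FORCE]. ROWS is JSON, a list of rows, each a list of 7 numbers: the turn, a rotation vector about the tool's x, y, z in degrees, then the shift along the tool's x, y, z in m, then the closure, from -1 (fully open) to 1 (shut), so that 0 is half open. In form: [[ax, ay, az, dx, dy, dz, fingers], ...]. A call has 1 to 20 rows; each row is the pose to reach, as a shift and turn from the pose commanded when the call began, along the tool's axes at that moment; what a row does not reach only later rows make up. A row lasts 1/8 s, in which the tool goes at most 62.5 mm and 10.7 degrees, less where a joint would pass 70% of its speed; a pose out of reach is approached as far as the arm can. A call with a gripper value outside its range is refused whole. The fingers move at their own pace and stop on an object; FORCE is the grip in N (left out, the last holds). Time passes only in rows, so rows that repeat a pose let the fingers close. It gives the time, the measured TCP pose, the force and the opening at its end, in the units of the state.
- bot.get_obs(): the state, without advancing time (a new reading comes with each control period).
- bot.camera(name): name is "side" or "top" or "wrist"; returns a dict with "frame" (400x640x3 uint8, red, green, blue), "fx", "fy", "cx", "cy" (pixels), "R" (3x3) and "t" (3): a world point X has camera coordinates R X + t; the wrist camera has in their place "tool_from_camera" (4x4, takes a point from camera to tool coordinates, whose origin is the TCP and whose axes are the tool frame's). Camera axes: x right, y down, z forward; pixel columns grow to the right and rows downward; lengths in m; the calibration is good to about 2 mm. The wrist camera is an equidistant fisheye: a pixel r from the principal point sees the ray r / f radians off the axis. A picture is of the moment at which its call begins: read the wrist's pose just before it. There is no depth.
- bot.job_done(): hands the job in, once; it reports no verdict.
Trained networks look in a picture, given as the dict that the camera call returned (one of the last four; its "shot" number tells which), for a name from the list of things; names that differ only in an ending like _2 or _b are one class to them, and where a whole thing is asked for, a point or a joint stands for the part that bears it (a point fixed in the world has none). Each returns a list of dicts, best first, with "conf" (0 to 1); they miss things now and then, are a little off and sometimes report something else, mostly with a low value. They report only what shows in the picture. A call takes as long as a camera call.
- bot.look_for(name, picture): "bbox" ([left, top, width, height] as shares, 0 to 1, of the picture: columns of its width, rows of its height, round what is visible of it).
- bot.tip_of(name, picture): "centre" ([column, row] as shares, 0 to 1, of the picture: columns of its width, rows of its height: a listed point, or the origin of a listed thing).
The state is a dict: "time": time; "q": joint angles; "qd": joint speeds; "joint_efforts": joint torques, N m; "ee_pos": TCP position; "tcp_rot": TCP orientation; "wrist_force": force on the tool from outside, world axes, zero at the start; "torque": the same for the moment, N m; "opening": finger opening in m.
Only numpy, scipy, OpenCV 4.12 (cv2) and the standard library are available. Lean on these libraries where they do the work, as an engineer would, in place of code of your own. Each camera call takes 0.05 s, during which the arm holds its last target.

## Working session

There is one attempt and no reset: what is moved stays moved. The work goes in short steps, Python scripts to look and compute and a shell command to move; the robot and the scene stay as the last step left them, time stands still between calls to the robot, and variables do not carry over. Pictures are saved under pics/ and viewed, and the job is handed in when it is done.

```bash
mkdir -p pics; ls; cat > h.py <<'E'
import numpy as np, cv2
from workcell import bot
from scipy.spatial.transform import Rotation as Ro
def save(c,n,s=1): cv2.imwrite('pics/'+n+'.png',cv2.cvtColor(c['frame'],cv2.COLOR_RGB2BGR))
def tool():
    o=bot.get_obs(); return np.array(o['ee_pos']),o['tcp_rot']
def ray(c,u,v):
    R=np.array(c['R']);t=np.array(c['t'])
    d=R.T@np.array([(u-c['cx'])/c['fx'],(v-c['cy'])/c['fy'],1]); return -R.T@t,d/np.linalg.norm(d)
def wray(c,u,v,p,R):
    T=np.array(c['tool_from_camera']);a=np.array([(u-c['cx'])/c['fx'],(v-c['cy'])/c['fy']]);r=np.linalg.norm(a)
    d=np.array([*(a/r*np.sin(r)),np.cos(r)]) if r>0 else np.array([0,0,1.])
    return p+R@T[:3,3],R@T[:3,:3]@d
def tri(rs):
    A=0;b=0
    for o,d in rs:
        P=np.eye(3)-np.outer(d,d);A=A+P;b=b+P@o
    x=np.linalg.solve(A,b); return x,[np.linalg.norm((np.eye(3)-np.outer(d,d))@(x-o))*1e3 for o,d in rs]
def RR(rpy): return Ro.from_euler('xyz',rpy,degrees=True).as_matrix()
def proj(c,X):
    k=np.array(c['R'])@X+np.array(c['t']); return k[0]/k[2]*c['fx']+c['cx'],k[1]/k[2]*c['fy']+c['cy']
def wproj(c,X,p,R):
    T=np.array(c['tool_from_camera']);k=T[:3,:3].T@(R.T@(X-p)-T[:3,3]);th=np.arctan2(np.hypot(k[0],k[1]),k[2]);n=np.hypot(k[0],k[1])
    return k[0]/n*th*c['fx']+c['cx'],k[1]/n*th*c['fy']+c['cy']
E
cat > a.py <<'E'
from h import *
print(bot.get_obs())
N=['deck','big_pin','small_pin','plate','plate_handle','plate_big_hole','plate_small_hole','latch_pivot','latch_knob','loupe','wick','spool']
for n in ['side','top','wrist']:
    p,r=tool()
    c=bot.camera(n); save(c,n+'0'); print(n,{k:np.round(v,3).tolist() for k,v in c.items() if k not in('frame',)})
    for m in N:
        l=bot.tip_of(m,c); print(m,[(round(d['centre'][0]*640,1),round(d['centre'][1]*400,1),round(d['conf'],2)) for d in l[:3]])
E
python3 a.py
```

```text
pics
{'time': 0.0, 'q': array([-6.76665365e+01,  5.00937611e+00,  1.00349243e+01,  9.50975854e+01,
       -1.33905530e-03,  8.99997612e+01]), 'qd': array([-0.06394381, -0.00653828,  0.00200268, -0.10101176,  0.03278881,
        0.01884065]), 'joint_efforts': array([-3.94074877e-04, -5.20390606e+01,  4.64804149e+01,  1.61366706e-02,
        7.31939599e-05, -2.47799989e-05]), 'ee_pos': array([ 0.2089201 , -0.50856997,  0.24960379]), 'tcp_rot': array([-88.93532665,  89.92795031, 113.39837646]), 'wrist_force': array([0.53073991, 0.22807977, 0.93679971]), 'torque': array([ 0.00636094, -0.05112497,  0.0581461 ]), 'opening': 0.08537775729150825}
side {'fx': 473.303, 'fy': 473.303, 'cx': 323.195, 'cy': 204.989, 'R': [[0.999, -0.031, -0.02], [-0.033, -0.477, -0.878], [0.018, 0.878, -0.478]], 't': [-0.511, 0.033, 1.14], 'shot': 1}
deck [(354.4, 195.1, 0.87), (336.4, 303.0, 0.49)]
big_pin [(326.5, 174.9, 0.86), (399.7, 258.5, 0.26)]
small_pin [(381.4, 199.5, 0.66)]
plate [(335.9, 304.2, 0.69)]
plate_handle [(337.4, 284.1, 0.75)]
plate_big_hole [(314.5, 284.8, 0.68)]
plate_small_hole []
latch_pi
[... 429 characters left out ...]
te [(405.1, 204.0, 0.92)]
plate_handle [(385.8, 215.5, 0.74), (406.6, 198.9, 0.6), (314.0, 186.5, 0.22)]
plate_big_hole [(384.8, 212.3, 0.61)]
plate_small_hole [(420.7, 181.5, 0.8)]
latch_pivot [(316.6, 187.7, 0.96), (280.6, 179.7, 0.58)]
latch_knob []
loupe []
wick [(206.0, 193.1, 0.54), (421.7, 182.8, 0.43)]
spool [(347.8, 152.6, 0.71)]
wrist {'fx': 309.707, 'fy': 309.707, 'cx': 316.187, 'cy': 201.465, 'tool_from_camera': [[-0.001, -0.289, 0.957, -0.124], [1.0, -0.001, 0.0, -0.0], [0.0, 0.957, 0.289, -0.073], [0.0, 0.0, 0.0, 1.0]], 'shot': 3}
deck []
big_pin []
small_pin []
plate []
plate_handle []
plate_big_hole []
plate_small_hole []
latch_pivot []
latch_knob []
loupe []
wick []
spool []
```

View pics/side0.png

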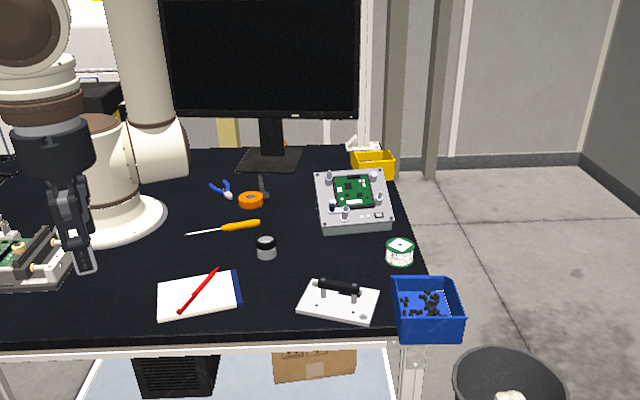

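View pics/top0.png

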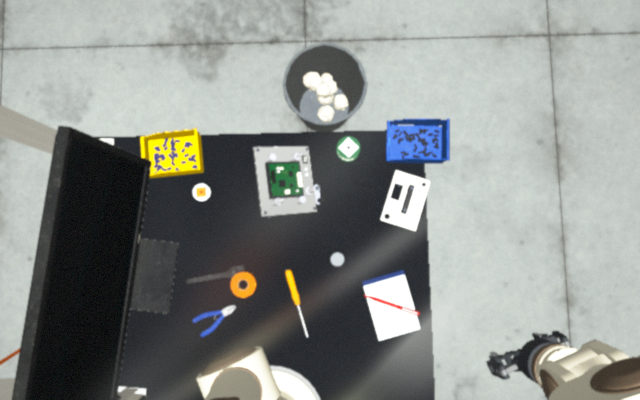

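View pics/wrist0.png

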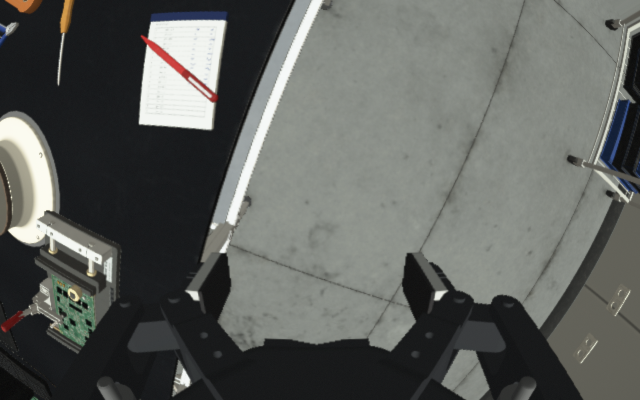

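The side view shows the plate at about (337,300) with its handle at (338,287), the fixture at (353,198), the loupe at (266,247), and the solder spool at (399,252). In the top view the plate is at (405,202), with the window at (397,190), the holes at about (387,213) and (421,182), and the fixture at (285,180). The wrist view shows neither the plate nor the fixture. Next I'll fit both poses.

```bash
cat > b.py <<'E'
from h import *
cs=bot.camera('side');ct=bot.camera('top')
def pl(c,uv,z):
    o,d=ray(c,*uv); return o+d*(z-o[2])/d[2]
print('side cam',ray(cs,0,0)[0],'top',ray(ct,0,0)[0])
print('handle tri',tri([ray(cs,338,285),ray(ct,406.6,199.5)]))
print('big_hole',pl(ct,(387,213),.017),pl(cs,(314.5,284.8),.017),'small',pl(ct,(421,182),.017))
for k,uv in dict(c1=(396,170),c2=(431,180),c3=(413,231),c4=(380,221)).items(): print(k,pl(ct,uv,.017))
print('deck',tri([ray(cs,354.4,195.1),ray(ct,281.5,176.9)]))
print('bigpin',tri([ray(cs,326.5,174.9),ray(ct,275.8,201.6)]))
print('smallpin',tri([ray(cs,381.4,199.5),ray(ct,296.3,156.6)]))
print('pivot',tri([ray(cs,345.9,208.8),ray(ct,316.6,187.7)]))
print('spool',pl(ct,(347.8,148),.036),pl(cs,(399,252),.018),'loupe',pl(ct,(337,259),.04),'wick',pl(ct,(201,192),.011))
for c,n in((cs,'s'),(ct,'t')):
    x0,y0=(290,160) if n=='s' else (240,130)
    im=c['frame'][y0:y0+ (175 if n=='s' else 120), x0:x0+(180 if n=='s' else 210)]
    cv2.imwrite('pics/z%s.png'%n,cv2.cvtColor(cv2.resize(im,None,fx=3.4,fy=3.4,interpolation=cv2.INTER_CUBIC),cv2.COLOR_RGB2BGR))
E
python3 b.py
```

```text
side cam [ 0.4908928  -1.00111793  0.56332271] top [ 0.41301912 -0.1272729   1.28602684]
handle tri (array([ 0.52521858, -0.3427823 ,  0.04517445]), [np.float64(1.7352791617994618), np.float64(1.7352791617994126)])
big_hole [ 0.49349575 -0.29784983  0.017     ] [ 0.48567631 -0.30368811  0.017     ] small [ 0.56894296 -0.38520236  0.017     ]
c1 [ 0.60056672 -0.3240928   0.017     ]
c2 [ 0.5733897  -0.41029521  0.017     ]
c3 [ 0.44752295 -0.36043417  0.017     ]
c4 [ 0.47405352 -0.27984188  0.017     ]
deck (array([ 0.58282297, -0.04099118,  0.06421967]), [np.float64(0.3866416946154122), np.float64(0.3866416946155938)])
bigpin (array([ 0.51961922, -0.03035356,  0.11230547]), [np.float64(0.1221230000001793), np.float64(0.12212300000028528)])
smallpin (array([ 0.63497171, -0.07799229,  0.06966623]), [np.float64(4.07042158849189), np.float64(4.070421588491611)])
pivot (array([ 0.55528105, -0.12489231,  0.07556821]), [np.float64(1.4663533177754018), np.float64(1.4663533177752177)])
spool [ 0.65541984 -0.2041396   0.036     ] [ 0.65856428 -0.20850294  0.018     ] loupe [ 0.38349132 -0.1702024   0.04      ] wick [0.55711475 0.16523684 0.011     ]
```

View pics/zs.png

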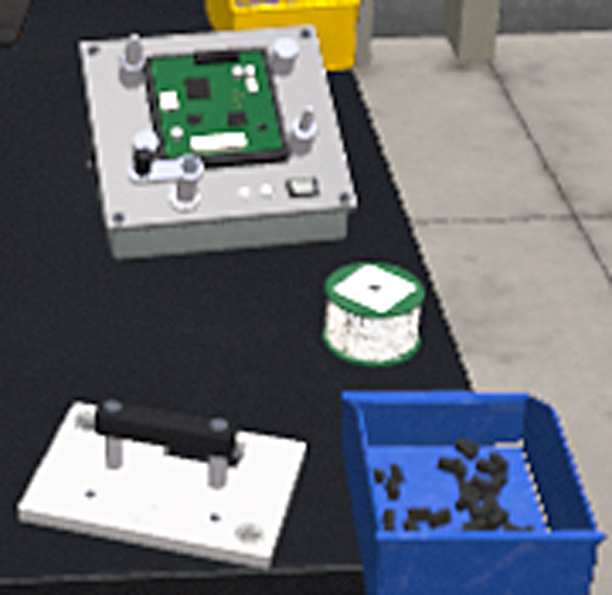

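View pics/zt.png

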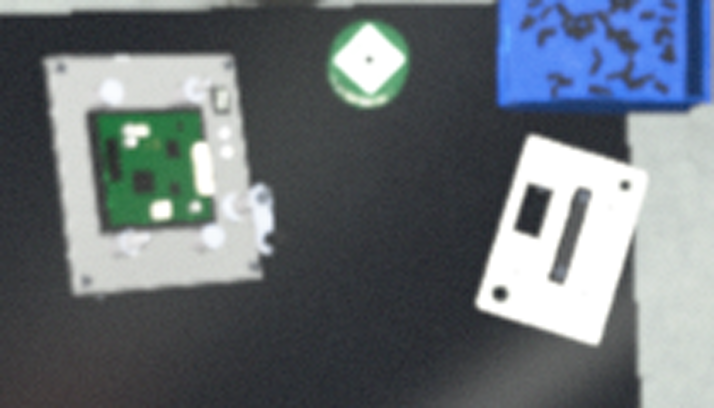

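The side zoom shows the fixture with the big pin at upper left, the small pin at right, the latch knob next to the near-robot low post, and the plate below. The top zoom gives plate yaw ≈ 72° and deck yaw ≈ 95°. I'll move to hover over the plate and refine with the wrist camera.

```bash
cat >> h.py <<'E'
def Rtool(yaw,tilt=0,flip=1):
    # plate/deck frame with yaw, pitched so x goes up by tilt deg; tool x=-z_d, tool y=flip*x_d
    xd=np.array([np.cos(np.radians(yaw))*np.cos(np.radians(tilt)),np.sin(np.radians(yaw))*np.cos(np.radians(tilt)),np.sin(np.radians(tilt))])
    yd=np.array([-np.sin(np.radians(yaw)),np.cos(np.radians(yaw)),0]);zd=np.cross(xd,yd)
    D=np.column_stack([xd,yd,zd]); tx=-zd;ty=flip*xd
    return np.column_stack([tx,ty,np.cross(tx,ty)]),D
def delta(pt,Rt,pc=None,Rc=None):
    if pc is None:
        p,r=tool();pc=p;Rc=RR(r)
    rv=Ro.from_matrix(Rc.T@Rt).as_rotvec(degrees=True);s=Rc.T@(np.array(pt)-pc)
    print('turn',np.round(rv,2),'shift',np.round(s,4))
E
python3 - <<'E'
from h import *
p,r=tool();R=RR(r);print(R.round(3))
for f in(1,-1):
    Rt,D=Rtool(72.4,0,f); delta([0.528,-0.343,0.22],Rt)
E
```

```text
[[ 0.     0.38  -0.925]
 [-0.    -0.925 -0.38 ]
 [-1.     0.     0.   ]]
turn [-140.07    0.     -0.  ] shift [ 0.0303 -0.0321 -0.3581]
turn [39.93 -0.   -0.  ] shift [ 0.0303 -0.0321 -0.3581]
```

```bash
python3 -m handwheel '[[10,0,0,0.008,-0.008,-0.06,-1],[20,0,0,0.015,-0.016,-0.12,-1],[30,0,0,0.02,-0.024,-0.18,-1],[40,0,0,0.025,-0.028,-0.24,-1],[40,0,0,0.03,-0.032,-0.30,-1],[40,0,0,0.03,-0.032,-0.358,-1],[40,0,0,0.03,-0.032,-0.358,-1],[40,0,0,0.03,-0.032,-0.358,-1],[40,0,0,0.03,-0.032,-0.358,-1]]' 40
cat > w.py <<'E'
from h import *
import sys
n=sys.argv[1]
p,r=tool();R=RR(r);c=bot.camera('wrist');save(c,n);print(p,r,bot.get_obs()['q'].round(1))
for m in sys.argv[2:]:
    l=bot.tip_of(m,c); print(m,[(round(d['centre'][0]*640,1),round(d['centre'][1]*400,1),round(d['conf'],2)) for d in l[:3]])
np.savez('pics/%s.npz'%n,p=p,R=R,**{k:c[k] for k in('fx','fy','cx','cy','tool_from_camera')})
E
python3 w.py w1 plate plate_handle plate_big_hole plate_small_hole deck big_pin small_pin latch_pivot latch_knob spool
```

```text
time: 3.18
ee_pos: [0.5271, -0.3438, 0.2207]
tcp_rot: [141.2, 90.0, -56.6]
wrist_force: [-0.2, -0.2, 0.8]
opening: 0.0856
[ 0.52706688 -0.34382211  0.22071096] [141.16155453  89.97393115 -56.57648325] [-33.1  15.6  19.   93.3  -0.  164.6]
plate [(317.9, 177.7, 0.56)]
plate_handle [(315.4, 185.3, 0.77)]
plate_big_hole [(283.2, 222.7, 0.75), (318.1, 177.6, 0.59)]
plate_small_hole [(346.9, 135.2, 0.83)]
deck [(70.8, 227.8, 0.7)]
big_pin [(67.7, 286.2, 0.55)]
small_pin [(68.0, 177.6, 0.85), (348.0, 133.8, 0.67)]
latch_pivot [(120.0, 227.2, 0.74)]
latch_knob [(131.1, 255.9, 0.59)]
spool [(170.5, 110.3, 0.71), (287.3, 221.1, 0.31), (129.3, 260.1, 0.26)]
```

View pics/w1.png

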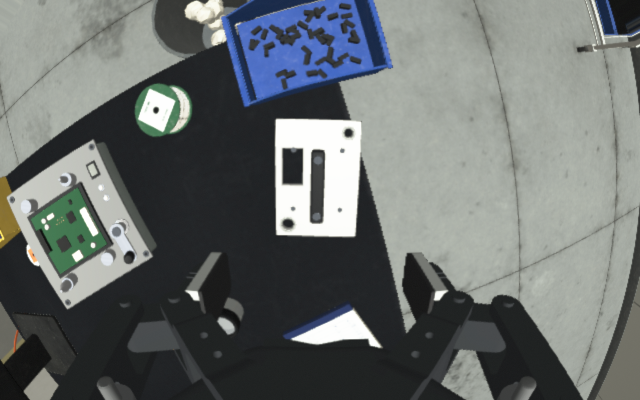

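The wrist view shows the plate at (318,178), big hole at (288,224), small hole at (348,133), and the handle bar along (317,186). The fixture is at left, around (80,225). Joint 6 is at 165°, close to its limit, so I'll take the half-turned grasp and look from there.

```bash
python3 -m handwheel '[[-10,0,0,0,0,0,-1],[-20,0,0,0,0,0,-1],[-30,0,0,0,0,0,-1],[-40,0,0,0,0,0,-1],[-50,0,0,0,0,0,-1],[-60,0,0,0,0,0,-1],[-70,0,0,0,0,0,-1],[-80,0,0,0,0,0,-1],[-90,0,0,0,0,0,-1],[-100,0,0,0,0,0,-1],[-110,0,0,0.01,0,0,-1],[-120,0,0,0.02,0,0,-1],[-130,0,0,0.03,0,0,-1],[-140,0,0,0.04,0,0,-1],[-150,0,0,0.05,0,0,-1],[-160,0,0,0.06,0,0,-1],[-170,0,0,0.06,0,0,-1],[-180,0,0,0.06,0,0,-1],[-180,0,0,0.06,0,0,-1],[-180,0,0,0.06,0,0,-1]]'
python3 w.py w2 plate plate_handle plate_big_hole plate_small_hole deck big_pin small_pin latch_pivot latch_knob spool
```

```text
time: 6.22
ee_pos: [0.528, -0.3431, 0.1603]
tcp_rot: [9.5, 90.0, -8.4]
wrist_force: [0.0, -0.3, 0.5]
opening: 0.0856
[ 0.52802414 -0.34306492  0.16029581] [ 9.4988515  89.99824743 -8.38321714] [-33.   15.1  11.7  86.6   0.  -15.2]
plate [(313.1, 190.9, 0.67)]
plate_handle [(314.0, 203.0, 0.67)]
plate_big_hole [(349.5, 136.1, 0.98)]
plate_small_hole [(281.1, 243.0, 0.98)]
deck [(613.5, 172.8, 0.6)]
big_pin [(566.3, 164.7, 0.23)]
small_pin [(597.6, 228.1, 0.56)]
latch_pivot [(563.8, 166.0, 0.9)]
latch_knob [(564.8, 140.3, 0.74)]
spool [(466.8, 260.8, 0.75)]
```

View pics/w2.png

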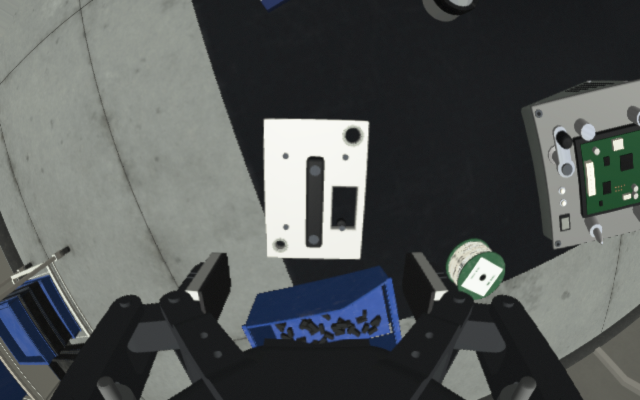

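The big hole is at (352,135), the small hole at (280,245), and the handle bar's screws are at (315,170) and (314,240). Now I'll compute the plate pose.

```bash
cat > c.py <<'E'
from h import *
def L(n): return dict(np.load('pics/%s.npz'%n))
def wp(n,uv,z):
    c=L(n);o,d=wray(c,*uv,c['p'],c['R']);return o+d*(z-o[2])/d[2]
def yaw(b,s):
    v=s-b;return np.degrees(np.arctan2(v[1],v[0])-np.arctan2(-104,-64))%360
for n,b,s in(('w1',(288,224),(348,133)),('w2',(352,135),(280,245))):
    B=wp(n,b,.017);S=wp(n,s,.017);print(n,B,S,'c',(B+S)/2,'len',np.linalg.norm(B-S),'yaw',yaw(B,S))
for n,h in(('w1',((318,154),(317,217))),('w2',((315,170),(314,240)))):
    a=wp(n,h[0],.055);b=wp(n,h[1],.055);v=a-b;print(n,'bar c',(a+b)/2,np.linalg.norm(v),np.degrees(np.arctan2(v[1],v[0])))
E
python3 c.py
```

```text
w1 [ 0.48713495 -0.29766919  0.017     ] [ 0.56447855 -0.39135667  0.017     ] c [ 0.52580675 -0.34451293  0.017     ] len 0.12148817305463408 yaw 71.14884430046057
w2 [ 0.48703597 -0.29756673  0.017     ] [ 0.5652063  -0.39157487  0.017     ] c [ 0.52612114 -0.3445708   0.017     ] len 0.12226254590083457 yaw 71.35194979978506
w1 bar c [ 0.52786778 -0.3456234   0.055     ] 0.06278833834836764 -18.587420438705987
w2 bar c [ 0.52694731 -0.34433954  0.055     ] 0.05731300470224223 161.21566901947037
```

```bash
python3 - <<'E'
from h import *
delta([0.5262,-0.3446,0.049],Rtool(71.3,0,1)[0])
print(RR(tool()[1]).round(2))
E
```

```text
turn [ 1.02 -0.    0.  ] shift [ 0.1113 -0.0019 -0.0012]
[[-0.    0.3   0.95]
 [-0.    0.95 -0.3 ]
 [-1.   -0.   -0.  ]]
```

```bash
python3 -m handwheel '[[1,0,0,0.03,-0.002,-0.001,-1],[1,0,0,0.065,-0.002,-0.001,-1],[1,0,0,0.095,-0.002,-0.001,-1],[1,0,0,0.111,-0.002,-0.001,-1],[1,0,0,0.111,-0.002,-0.001,-1],[1,0,0,0.111,-0.002,-0.001,0.3],[1,0,0,0.111,-0.002,-0.001,1],[1,0,0,0.111,-0.002,-0.001,1],[1,0,0,0.111,-0.002,-0.001,1],[1,0,0,0.111,-0.002,-0.001,1],[1,0,0,0.111,-0.002,-0.001,1],[1,0,0,0.111,-0.002,-0.001,1]]' 80
python3 w.py w3 plate_big_hole plate_small_hole plate_handle
```

```text
time: 8.28
ee_pos: [0.5266, -0.3448, 0.0498]
tcp_rot: [-15.2, 90.0, -33.9]
wrist_force: [-0.5, 0.8, 5.7]
opening: 0.0128
[ 0.52659197 -0.34479915  0.04982487] [-15.23986261  89.95974722 -33.90729818] [-33.2  16.5   1.1  74.6   0.  -14.5]
plate_big_hole [(377.2, 149.1, 0.59)]
plate_small_hole []
plate_handle [(315.0, 274.3, 0.81)]
```

View pics/w3.png

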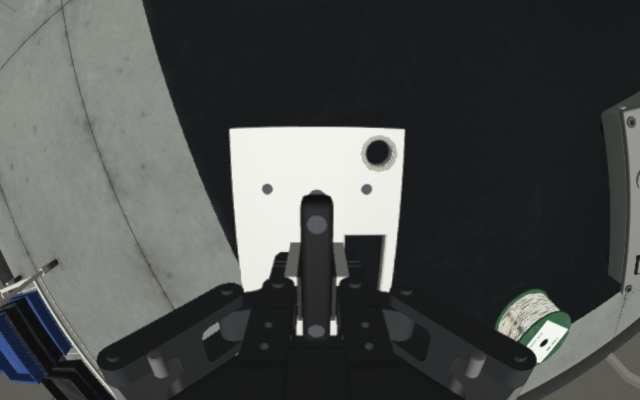

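The grip is on the bar; the big hole shows at (379,152) and the plate is square to the fingers. Next I lift and move to a tilted viewing pose beside the fixture.

```bash
python3 - <<'E'
from h import *
p,r=tool();R=RR(r);c=dict(np.load('pics/w3.npz'))
o,d=wray(c,379,152,c['p'],c['R']);B=o+d*(.017-o[2])/d[2];b=R.T@(B-p);print('bighole top in tool',b,'nominal (z .03) y .032 z -.052')
delta([0.577,-0.29,0.21],Rtool(95.5,30,1)[0])
E
```

```text
bighole top in tool [ 0.03277103  0.03222874 -0.05306311] nominal (z .03) y .032 z -.052
turn [-23.6    6.36  29.57] shift [-0.1602  0.068   0.0303]
```

```bash
python3 -m handwheel '[[0,0,0,-0.02,0,0,1],[0,0,0,-0.05,0,0,1],[0,0,0,-0.09,0,0,1],[0,0,0,-0.13,0,0,1],[-4,1,5,-0.16,0,0,1],[-8,2,10,-0.16,0.01,0.005,1],[-12,3,15,-0.16,0.025,0.01,1],[-16,4.5,20,-0.16,0.04,0.02,1],[-20,5.5,25,-0.16,0.055,0.025,1],[-23.6,6.4,29.6,-0.16,0.068,0.03,1],[-23.6,6.4,29.6,-0.16,0.068,0.03,1],[-23.6,6.4,29.6,-0.16,0.068,0.03,1],[-23.6,6.4,29.6,-0.16,0.068,0.03,1]]'
python3 w.py w4 deck big_pin small_pin latch_pivot latch_knob plate_big_hole
```

```text
time: 10.1
ee_pos: [0.5763, -0.29, 0.2106]
tcp_rot: [90.0, 60.1, 95.5]
wrist_force: [0.6, -1.1, -4.4]
opening: 0.0122
[ 0.57630767 -0.29003579  0.21056483] [90.00594474 60.06869864 95.46965691] [-35.6  38.8  44.6 116.6  22.1 -45.2]
deck [(429.8, 193.0, 0.9)]
big_pin [(462.5, 156.4, 0.61)]
small_pin [(410.1, 236.7, 0.57)]
latch_pivot [(390.2, 172.5, 0.69)]
latch_knob [(392.8, 150.4, 0.45)]
plate_big_hole [(314.4, 276.2, 0.6)]
```

View pics/w4.png

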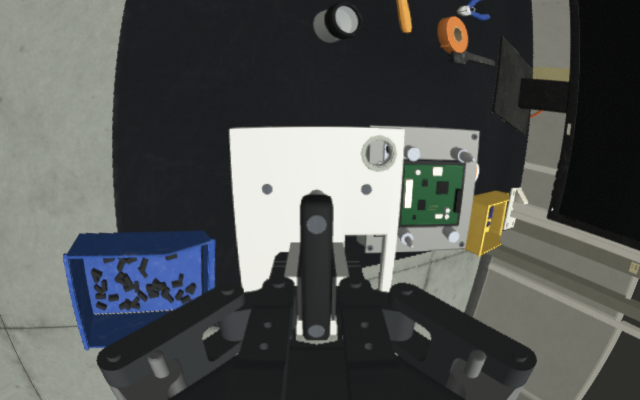

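The fixture shows right of the plate, with the low posts next to the plate edge, near (414,154) and (407,240), and the high posts at (462,155) and (453,237). Zooming for accuracy.

```bash
python3 - <<'E'
import cv2
im=cv2.imread('pics/w4.png')[120:260,360:490]
cv2.imwrite('pics/w4z.png',cv2.resize(im,None,fx=4,fy=4,interpolation=cv2.INTER_CUBIC))
E
```

```text
(no output)
```

View pics/w4z.png

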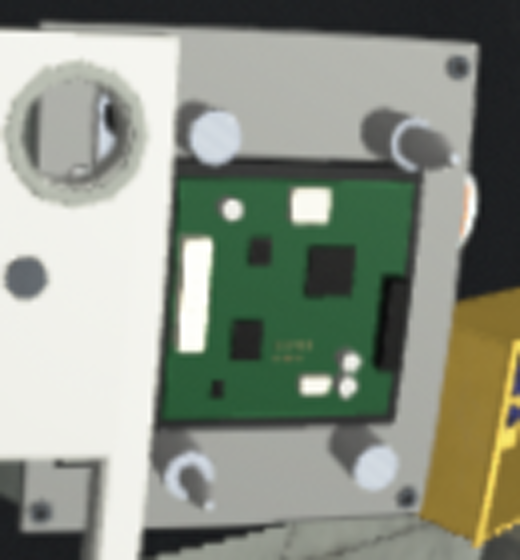

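```bash
cat > d.py <<'E'
from h import *
from scipy.optimize import least_squares
P=dict(nl=(-32,52,24),bs=(32,52,24),ss=(-32,-52,24),hf=(32,-52,24),bt=(32,52,50),st=(-32,-52,46))
def z2(u,v,f,x0,y0): return ((u+.5)/f-.5+x0,(v+.5)/f-.5+y0)
W={'w4':{k:z2(*uv,4,360,120) for k,uv in dict(nl=(215,136),bs=(418,143),ss=(188,474),hf=(376,467),bt=(452,160),st=(207,505)).items()}}
import os,json
if os.path.exists('extra.json'): 
    for k,v in json.load(open('extra.json')).items(): W[k]=v
cam={n:dict(np.load('pics/%s.npz'%n)) for n in W}
def fit(ns,free=0):
    def f(q):
        D=Rtool(q[2]*100,30+q[3]*100*free)[1];e=[q[3]]
        o=np.array([q[0],q[1],.075+q[4]*free])
        for n in ns:
            c=cam[n]
            for k,uv in W[n].items(): e+=list(np.array(wproj(c,o+D@np.array(P[k])/1e3,c['p'],c['R']))-uv)
        return e+[q[4]]
    s=least_squares(f,[.577,-.04,.955,0,0]);return s
if __name__=='__main__':
    for ns in [[n] for n in W]+([list(W)] if len(W)>1 else []):
        for fr in(0,1):
            s=fit(ns,fr);print(ns,fr,s.x.round(4),'res px',np.round(s.fun[1:-1],1).tolist())
E
python3 d.py
```

```text
['w4'] 0 [ 0.5766 -0.0458  0.9577 -0.      0.    ] res px [0.2, 0.1, -1.0, 0.2, 0.1, 0.1, -0.2, 0.2, 0.5, -0.4, 0.3, -0.1]
['w4'] 1 [ 5.765e-01 -4.520e-02  9.606e-01  1.440e-02  5.000e-04] res px [-0.0, 0.1, -0.7, 0.2, 0.2, -0.0, 0.2, 0.4, 0.4, -0.3, -0.1, -0.2]
```

```bash
cat >> h.py <<'E'
def go(o,yaw,dx,dy,dz,tilt=30):
    R,D=Rtool(yaw,tilt,1); p,r=tool(); print('now deck mm',(D.T@(p-np.array(o))*1e3).round(1)); delta(np.array(o)+D@np.array([dx,dy,dz]),R)
E
python3 -c "
from h import *
go([.5766,-.0458,.075],95.8,-.115,0,.135)"
```

```text
now deck mm [-143.    24.7  237.9]
turn [-0.28  0.11 -0.04] shift [0.103  0.0281 0.0244]
```

```bash
python3 -m handwheel '[[-0.3,0,0,0.03,0.01,0.01,1],[-0.3,0,0,0.06,0.02,0.02,1],[-0.3,0,0,0.085,0.028,0.024,1],[-0.3,0,0,0.103,0.028,0.024,1],[-0.3,0,0,0.103,0.028,0.024,1],[-0.3,0,0,0.103,0.028,0.024,1]]'
python3 w.py w5 big_pin small_pin latch_knob
python3 - <<'E'
import cv2
im=cv2.imread('pics/w5.png')[100:290,360:520]
cv2.imwrite('pics/w5z.png',cv2.resize(im,None,fx=3,fy=3,interpolation=cv2.INTER_CUBIC))
E
```

```text
time: 11.2
ee_pos: [0.5932, -0.2126, 0.1349]
tcp_rot: [89.8, 60.0, 95.5]
wrist_force: [0.7, 0.1, -3.2]
opening: 0.0122
[ 0.59323532 -0.21255355  0.13489553] [89.75530531 59.96369461 95.54309774] [-29.7  32.1  26.6 102.9  24.1 -39.4]
big_pin [(489.9, 145.9, 0.61)]
small_pin [(411.7, 259.0, 0.78)]
latch_knob [(388.9, 133.4, 0.63)]
```

View pics/w5z.png

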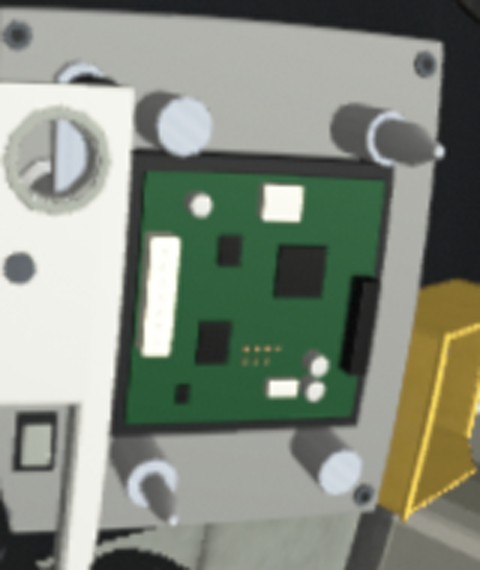

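The zoom shows the big pin shoulder at (394,138) with its tip at (439,152). The small pin shoulder is at (152,485) with its tip at (172,519), and the plain posts are at (184,126) and (341,472). The latch knob shows near (85,75) at the plate's edge.

```bash
python3 - <<'E'
import json
z=lambda u,v:((u+.5)/3-.5+360,(v+.5)/3-.5+100)
json.dump({'w5':{k:z(*uv) for k,uv in dict(nl=(184,126),bs=(394,138),ss=(153,485),hf=(341,472),bt=(439,152),st=(172,519)).items()}},open('extra.json','w'))
E
python3 d.py
python3 - <<'E'
from h import *
c=dict(np.load('pics/w4.npz'))
E
```

```text
['w4'] 0 [ 0.5766 -0.0458  0.9577 -0.      0.    ] res px [0.2, 0.1, -1.0, 0.2, 0.1, 0.1, -0.2, 0.2, 0.5, -0.4, 0.3, -0.1]
['w4'] 1 [ 5.765e-01 -4.520e-02  9.606e-01  1.440e-02  5.000e-04] res px [-0.0, 0.1, -0.7, 0.2, 0.2, -0.0, 0.2, 0.4, 0.4, -0.3, -0.1, -0.2]
['w5'] 0 [ 0.5766 -0.0453  0.9591  0.      0.    ] res px [0.6, 0.2, -1.4, 0.2, -0.2, -0.8, -0.2, 0.0, -0.0, 0.1, 0.5, 0.1]
['w5'] 1 [ 0.5763 -0.0458  0.9621  0.011   0.0011] res px [0.2, 0.1, -0.8, -0.0, -0.2, -0.7, 0.5, 0.4, 0.2, -0.1, 0.1, 0.3]
['w4', 'w5'] 0 [ 0.5766 -0.0454  0.9586  0.      0.    ] res px [0.3, 0.1, -0.9, 0.2, 0.3, 0.1, -0.1, 0.2, 0.6, -0.4, 0.5, -0.1, 0.5, 0.1, -1.5, 0.2, -0.4, -0.8, -0.3, 0.1, -0.1, 0.0, 0.3, 0.1]
['w4', 'w5'] 1 [ 0.5763 -0.0458  0.9616  0.0121  0.001 ] res px [0.1, 0.1, -0.5, 0.1, 0.3, 0.1, 0.4, 0.4, 0.6, -0.4, 0.1, -0.0, 0.1, 0.0, -0.9, 0.0, -0.4, -0.8, 0.4, 0.5, 0.1, -0.1, -0.1, 0.2]
```

```bash
python3 -c "
from h import *
go([.5766,-.0455,.075],95.9,0,-.001,.108)"
```

```text
now deck mm [-115.7    0.6  135.7]
turn [-0.08  0.2  -0.03] shift [0.0278 0.1157 0.0013]
```

```bash
python3 -m handwheel '[[0,0.2,0,0,0.035,0.001,1],[0,0.2,0,0,0.07,0.001,1],[0,0.2,0,0.005,0.1,0.001,1],[0,0.2,0,0.018,0.116,0.001,1],[0,0.2,0,0.028,0.116,0.001,1],[0,0.2,0,0.028,0.116,0.001,1],[0,0.2,0,0.028,0.116,0.001,1]]'
python3 w.py w6 big_pin small_pin plate_big_hole
python3 - <<'E'
import cv2
im=cv2.imread('pics/w6.png')[110:300,220:430]
cv2.imwrite('pics/w6z.png',cv2.resize(im,None,fx=3.5,fy=3.5,interpolation=cv2.INTER_CUBIC)[:600])
E
python3 - <<'E'
from h import *
for n in('side','top'):
    c=bot.camera(n);x0,y0=(290,130) if n=='side' else (230,110)
    cv2.imwrite('pics/p6%s.png'%n,cv2.cvtColor(cv2.resize(c['frame'][y0:y0+130,x0:x0+160],None,fx=4,fy=4,interpolation=cv2.INTER_CUBIC),cv2.COLOR_RGB2BGR))
go([.5766,-.0455,.075],95.9,0,-.001,.108)
E
```

```text
time: 12.28
ee_pos: [0.5826, -0.099, 0.1677]
tcp_rot: [90.2, 59.9, 96.0]
wrist_force: [-0.7, -0.1, -3.5]
opening: 0.0122
[ 0.58258183 -0.09896755  0.16770842] [90.22733059 59.93073007 96.02354636] [-21.2  21.9  16.6  99.5  26.5 -30.5]
big_pin [(365.5, 145.0, 0.84)]
small_pin []
plate_big_hole [(374.6, 150.5, 0.75)]
now deck mm [  0.3  -0.6 107.2]
turn [-0.09 -0.04 -0.06] shift [-0.0008 -0.0003  0.0004]
```

View pics/w6z.png

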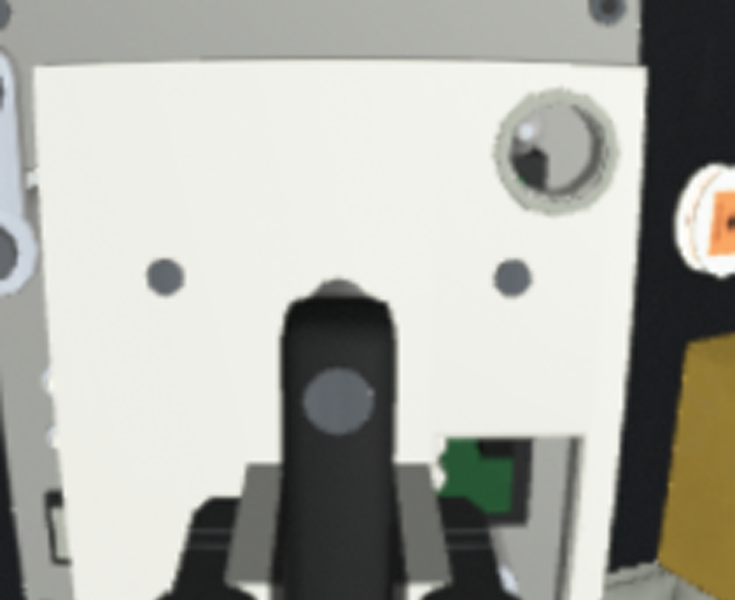

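View pics/p6side.png

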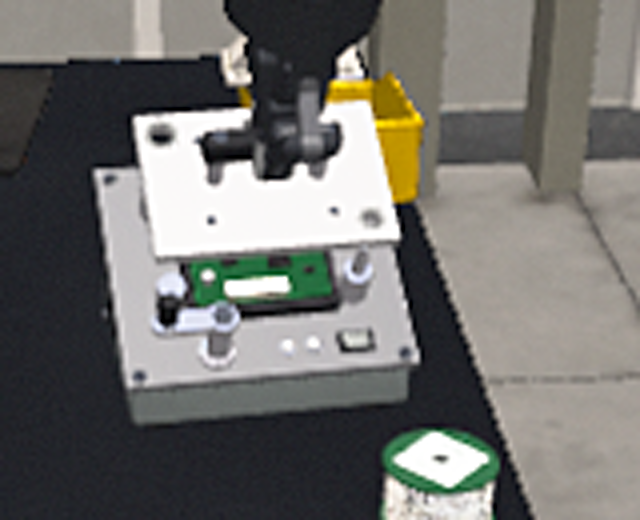

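Through the big hole the pin tip shows at zoom (526,132), with the rim centre at (556,151). I'll compare them at their respective depths.

```bash
python3 - <<'E'
from h import *
c=dict(np.load('pics/w6.npz'))
def at(u,v,x):
    o,d=wray(c,u,v,np.zeros(3),np.eye(3)); return o+d*(x-o[0])/d[0]
print('hole',at(378.5,152.8,.0328))
for x in(.0572,.0592): print('tip',at(369.9,147.4,x))
E
```

```text
hole [ 0.0328      0.0323694  -0.05265076]
tip [ 0.0572      0.03201898 -0.05250522]
tip [ 0.0592      0.03236876 -0.05227042]
```

The tip and hole agree within 0.5 mm, so I lower along the tool axis.

```bash
python3 -m handwheel '[[0,0,0,0.008,0,0,1],[0,0,0,0.015,0,0,1],[0,0,0,0.02,0,0,1],[0,0,0,0.025,0,0,1],[0,0,0,0.03,0,0,1],[0,0,0,0.034,0,0,1],[0,0,0,0.034,0,0,1],[0,0,0,0.034,0,0,1]]'
python3 -c "
from h import *
go([.5766,-.0455,.075],95.9,0,-.001,.0648)
c=bot.camera('side');x0,y0=290,130
cv2.imwrite('pics/p7.png',cv2.cvtColor(cv2.resize(c['frame'][y0:y0+130,x0:x0+160],None,fx=4,fy=4,interpolation=cv2.INTER_CUBIC),cv2.COLOR_RGB2BGR))
"
```

```text
time: 13.58
ee_pos: [0.5808, -0.0813, 0.1385]
tcp_rot: [90.2, 59.9, 96.0]
wrist_force: [-0.9, -0.9, -6.2]
opening: 0.0126
now deck mm [ 0.5 -0.5 73.1]
turn [-0.07 -0.06 -0.06] shift [ 0.0083 -0.0006  0.0005]
```

View pics/p7.png

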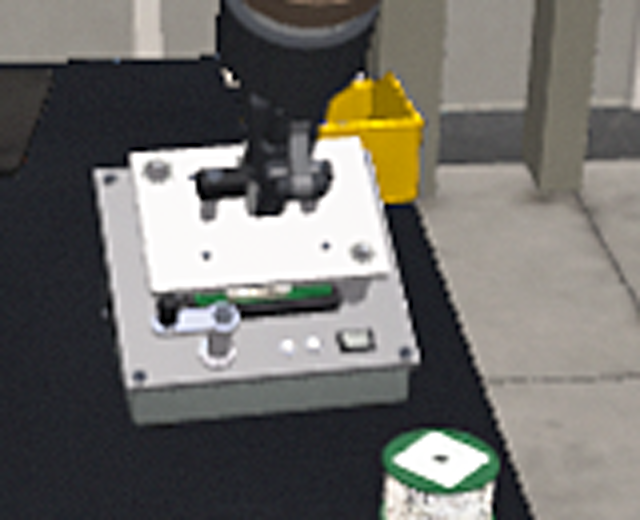

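Low force, and both pins now fill the holes at (158,170) and (362,252). I go on the last 8 mm.

```bash
python3 -m handwheel '[[0,0,0,0.003,0,0,1],[0,0,0,0.0055,0,0,1],[0,0,0,0.0075,0,0,1],[0,0,0,0.0085,0,0,1],[0,0,0,0.009,0,0,1],[0,0,0,0.009,0,0,1]]'
python3 -c "
from h import *
go([.5766,-.0455,.075],95.9,0,-.001,.0648);print(bot.get_obs()['torque'])"
```

```text
time: 14.38
ee_pos: [0.5803, -0.0773, 0.1316]
tcp_rot: [90.1, 60.0, 95.9]
wrist_force: [-2.0, -5.8, 3.3]
opening: 0.0124
now deck mm [ 0.6 -0.5 65. ]
turn [-0.07 -0.01 -0.01] shift [ 0.0002 -0.0006  0.0005]
[-1.43662912  0.25294699  0.34538009]
```

```bash
python3 -m handwheel '[[0,0,0,0.001,0,0,1],[0,0,0,0.001,0,0,1],[0,0,0,0.001,0,0,1]]'
python3 -m handwheel '[[0,0,0,-0.001,0,0,0.2],[0,0,0,-0.001,0,0,0.2],[0,0,0,-0.001,0,0,0.2],[0,0,0,-0.015,0,0,0.2],[0,0,0,-0.04,0,0,0.2],[0,0,0,-0.07,0,0,0.2],[0,0,0,-0.1,0,0,0.2],[0,0,0,-0.12,0,0,0.2],[0,0,0,-0.12,0,0,0.2]]'
python3 w.py w8 big_pin small_pin plate_big_hole plate_small_hole latch_knob latch_pivot
python3 -c "
from h import *
c=bot.camera('side');x0,y0=290,130
cv2.imwrite('pics/p8.png',cv2.cvtColor(cv2.resize(c['frame'][y0:y0+130,x0:x0+160],None,fx=4,fy=4,interpolation=cv2.INTER_CUBIC),cv2.COLOR_RGB2BGR))
"
```

```text
time: 14.75
ee_pos: [0.5804, -0.0773, 0.1317]
tcp_rot: [90.0, 60.0, 95.8]
wrist_force: [-3.7, -10.3, 7.7]
opening: 0.0123
time: 15.88
ee_pos: [0.5871, -0.137, 0.2353]
tcp_rot: [89.9, 60.0, 95.7]
wrist_force: [-0.5, -0.8, -0.9]
opening: 0.0344
[ 0.58706529 -0.1369913   0.23533305] [89.90238152 60.00285727 95.7252113 ] [-24.1  25.7  28.8 109.3  25.7 -33.6]
big_pin [(353.9, 136.0, 0.73), (247.1, 157.0, 0.68)]
small_pin [(287.8, 234.8, 0.78)]
plate_big_hole [(348.3, 134.0, 0.86)]
plate_small_hole [(285.1, 239.1, 0.64)]
latch_knob [(240.2, 128.1, 0.73)]
latch_pivot [(246.0, 157.5, 0.58)]
```

View pics/p8.png

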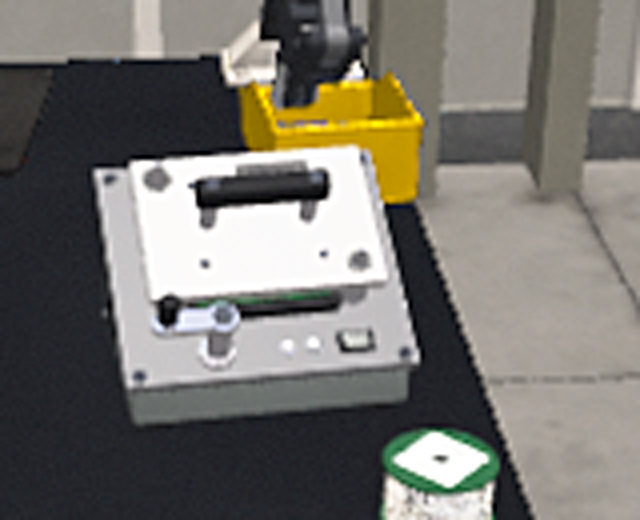

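View pics/w8.png

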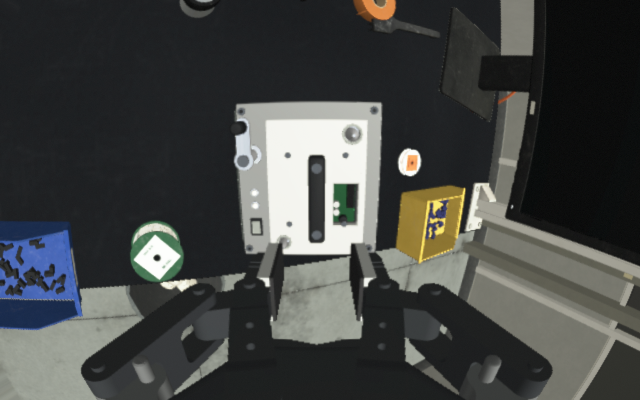

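The plate is on the pins. The latch shows its pivot at (244,161) and its knob at (240,128). I'll check home by projecting the expected plate geometry, and measure the latch angle.

```bash
python3 - <<'E'
from h import *
c=dict(np.load('pics/w8.npz'));o=np.array([.5766,-.0455,.075]);D=Rtool(95.9,30)[1]
im=cv2.imread('pics/w8.png')
im=cv2.resize(im[90:270,220:400],None,fx=3.3,fy=3.3,interpolation=cv2.INTER_CUBIC)
def px(X,col):
    u,v=wproj(c,o+D@np.array(X)/1e3,c['p'],c['R']);q=(int((u-220+.5)*3.3),int((v-90+.5)*3.3));cv2.circle(im,q,2,col,-1);return u,v
for z,col in((32,(0,0,255)),(37,(255,0,0))):
    for X in((45,65),(45,-65),(-45,65),(-45,-65)): px((*X,z),col)
for X in((32,52,50),(-32,-52,46),(-64,30,40.5)): px(X,(0,255,0))
for a in np.arange(-.6,.3,.2): px((-64+30*np.sin(a),30+30*np.cos(a),62.5),(0,255,255))
cv2.imwrite('pics/w8z.png',im)
E
```

```text
(no output)
```

View pics/w8z.png

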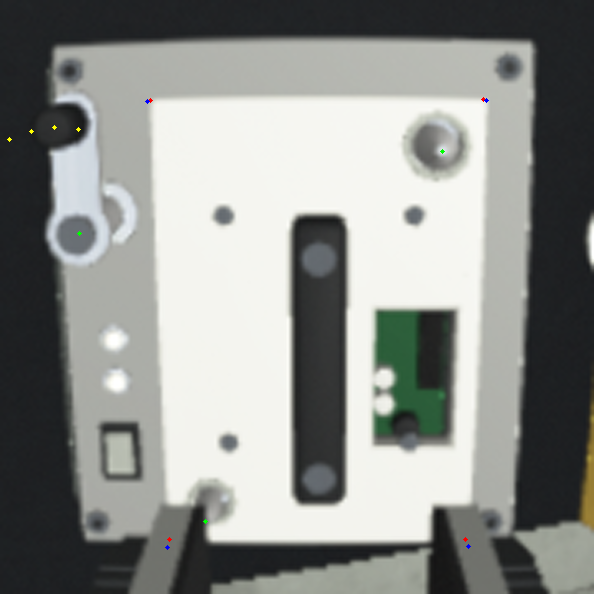

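The home overlay matches: the red corners for plate z = 32 mm fall on the plate's corners, and the pin tips coincide. The latch is at about −0.15 rad, knob at about deck (−69, 60). I'll turn the gripper 90° so the jaws lie along deck y, grip the knob, and carry it round.

```bash
python3 - <<'E'
from h import *
o=np.array([.5766,-.0455,.075]);R,D=Rtool(95.9,30)
R2=R@Ro.from_euler('x',90,degrees=True).as_matrix()
delta(o+D@np.array([-.069,.0595,.125]),R2)
E
```

```text
turn [ 8.994e+01 -1.400e-01  1.000e-02] shift [ 0.0576 -0.0698 -0.0598]
```

```bash
python3 -m handwheel '[[10,0,0,0,-0.01,-0.01,0],[20,0,0,0,-0.02,-0.02,0],[30,0,0,0,-0.03,-0.03,0],[40,0,0,0.005,-0.04,-0.04,0],[50,0,0,0.01,-0.05,-0.05,0],[60,0,0,0.02,-0.06,-0.06,0],[70,0,0,0.035,-0.07,-0.06,0],[80,0,0,0.045,-0.07,-0.06,0],[90,0,0,0.058,-0.07,-0.06,0],[90,0,0,0.058,-0.07,-0.06,0],[90,0,0,0.058,-0.07,-0.06,0],[90,0,0,0.058,-0.07,-0.06,0]]' 25
python3 w.py w9 latch_knob latch_pivot
```

```text
time: 17.77
ee_pos: [0.5302, -0.1738, 0.1491]
tcp_rot: [180.0, 60.0, 95.9]
wrist_force: [0.0, 0.3, -0.7]
opening: 0.0424
[ 0.53015821 -0.17375424  0.14911303] [179.9720602   59.95726108  95.94877528] [-29.4  21.1  13.2 100.6  24.1  50.7]
latch_knob [(317.5, 215.9, 0.65)]
latch_pivot [(360.3, 205.4, 0.95)]
```

View pics/w9.png

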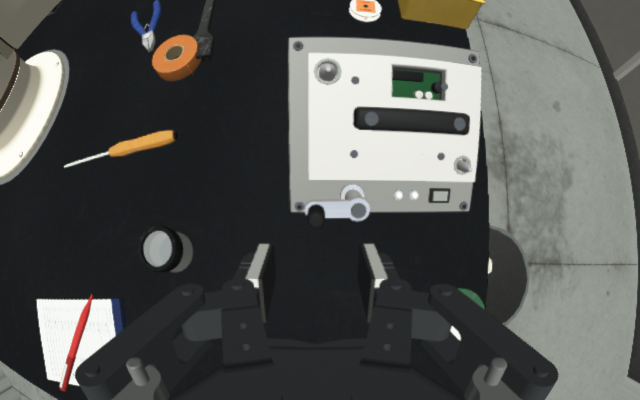

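```bash
python3 - <<'E'
from h import *
c=dict(np.load('pics/w9.npz'));o=np.array([.5766,-.0455,.075]);R,D=Rtool(95.9,30)
for uv,z in(((316,219),.0625),((317,213),.0405),((358,210),.041)):
    a,d=wray(c,*uv,c['p'],c['R']);a=D.T@(a-o);d=D.T@d;print((a+d*(z-a[2])/d[2])*1e3)
print('tcp',D.T@(c['p']-o)*1e3)
R2=R@Ro.from_euler('x',90,degrees=True).as_matrix()
delta(o+D@np.array([-.069,.0595,.064]),R2)
E
python3 - <<'E'
import cv2
im=cv2.imread('pics/w9.png')[170:240,280:400]
cv2.imwrite('pics/w9z.png',cv2.resize(im,None,fx=5,fy=5,interpolation=cv2.INTER_CUBIC))
E
```

```text
[-63.71123255  59.75542239  62.5       ]
[-67.16259074  59.05463202  40.5       ]
[-64.75380346  29.77012004  41.        ]
tcp [-69.2922567   59.37935495 125.58426076]
turn [-0.01 -0.05  0.03] shift [ 0.0614 -0.     -0.0003]
```

View pics/w9z.png

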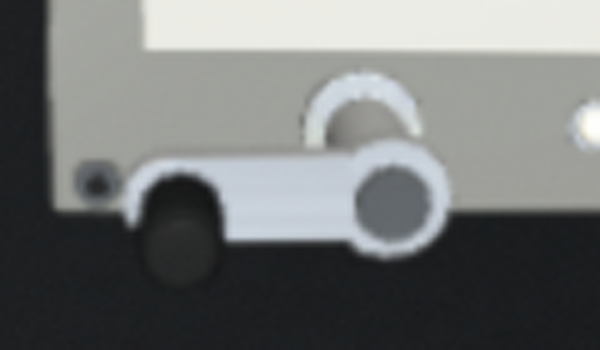

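The knob top is at zoom (181,248), which gives deck x ≈ −65, y ≈ 60 (latch about −0.03 rad). I descend on it and grip.

```bash
python3 -m handwheel '[[0,0,0,0.02,0,-0.0045,0],[0,0,0,0.04,0,-0.0045,0],[0,0,0,0.055,0,-0.0045,0],[0,0,0,0.061,0,-0.0045,0],[0,0,0,0.061,0,-0.0045,0],[0,0,0,0.061,0,-0.0045,1],[0,0,0,0.061,0,-0.0045,1],[0,0,0,0.061,0,-0.0045,1],[0,0,0,0.061,0,-0.0045,1],[0,0,0,0.061,0,-0.0045,1]]' 25
python3 w.py w10 latch_knob
python3 - <<'E'
from h import *
o=np.array([.5766,-.0455,.075]);R,D=Rtool(95.9,30)
print(D.T@(tool()[0]-o)*1e3)
E
```

```text
time: 19.18
ee_pos: [0.5263, -0.1396, 0.0985]
tcp_rot: [-179.8, 60.0, 96.0]
wrist_force: [-3.6, -4.0, 6.3]
opening: 0.0104
[ 0.52631702 -0.13964386  0.09854628] [-179.84958252   59.97303075   95.98430715] [-26.7  18.9   4.8  93.3  24.9  53.6]
latch_knob [(318.5, 263.9, 0.73), (453.6, 136.8, 0.6)]
[-64.82792029  59.69540532  64.61496435]
```

View pics/w10.png

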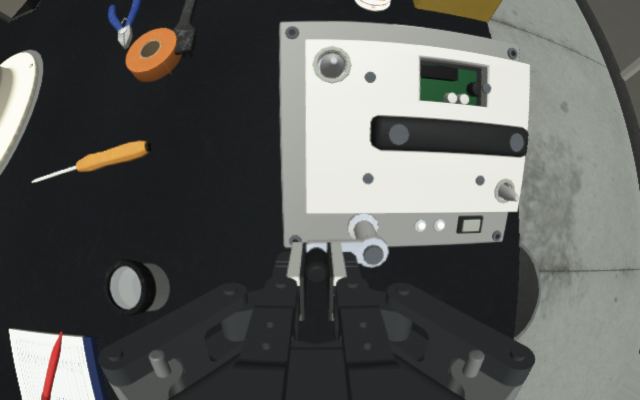

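```bash
python3 -m handwheel '[[0,0,0,-0.0015,0,0,1],[0,0,0,-0.0015,0.0001,-0.0039,1],[0,0,0,-0.0015,0.0009,-0.0083,1],[0,0,0,-0.0015,0.0024,-0.0126,1],[0,0,0,-0.0015,0.0044,-0.0166,1],[0,0,0,-0.0015,0.007,-0.0202,1],[0,0,0,-0.0015,0.0102,-0.0234,1],[0,0,0,-0.0015,0.0138,-0.0261,1],[0,0,0,-0.0015,0.0177,-0.0283,1],[0,0,0,-0.0015,0.022,-0.0298,1],[0,0,0,-0.0015,0.0264,-0.0307,1],[0,0,0,-0.0015,0.0295,-0.0309,1],[0,0,0,-0.0015,0.0303,-0.0309,1],[0,0,0,-0.0015,0.0303,-0.0309,1]]'
python3 w.py w11 latch_knob
python3 - <<'E'
from h import *
o=np.array([.5766,-.0455,.075]);R,D=Rtool(95.9,30)
print(D.T@(tool()[0]-o)*1e3)
E
```

```text
time: 21.02
ee_pos: [0.5533, -0.1082, 0.1157]
tcp_rot: [-179.7, 59.7, 96.2]
wrist_force: [-5.5, 7.4, -1.5]
opening: 0.0103
[ 0.55329985 -0.10819692  0.11568074] [-179.70151081   59.71290389   96.1655246 ] [-23.   19.7   7.8  94.   26.1  57.4]
latch_knob [(315.8, 267.5, 0.86)]
[-31.56868826  29.61412523  65.21021838]
```

View pics/w11.png

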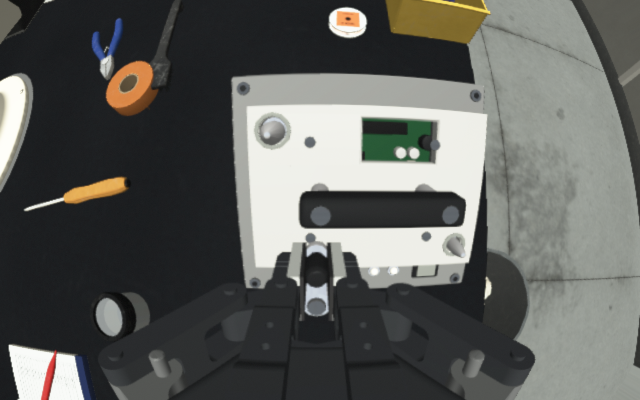

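The latch now points straight up the slope: knob at (316,270), pivot below it at (316,305). I release and retreat.

```bash
python3 -m handwheel '[[0,0,0,0,0,0,0.3],[0,0,0,0,0,0,0.3],[0,0,0,0,0,0,0.3],[0,0,0,-0.015,0,0,0.3],[0,0,0,-0.04,0,0,0.3],[0,0,0,-0.07,0,0,0.3],[0,0,0,-0.10,0,0,0.3],[0,0,0,-0.13,0,0,0.3],[0,0,0,-0.13,0,0,0.3]]'
python3 w.py w12 latch_knob latch_pivot
python3 - <<'E'
from h import *
c=dict(np.load('pics/w12.npz'));o=np.array([.5766,-.0455,.075]);D=Rtool(95.9,30)[1]
im=cv2.imread('pics/w12.png')
x0,y0=210,60
im=cv2.resize(im[y0:y0+200,x0:x0+230],None,fx=2.8,fy=2.8,interpolation=cv2.INTER_CUBIC)
def px(X,col):
    u,v=wproj(c,o+D@np.array(X)/1e3,c['p'],c['R']);cv2.circle(im,(int((u-x0+.5)*2.8),int((v-y0+.5)*2.8)),2,col,-1)
for X in((45,65),(45,-65),(-45,65),(-45,-65)): px((*X,32),(0,0,255))
for X in((32,52,50),(-32,-52,46),(-64,30,40.5)): px(X,(0,255,0))
for a in (1.2,1.35,1.5,1.6): px((-64+30*np.sin(a),30+30*np.cos(a),62.5),(0,255,255))
cv2.imwrite('pics/w12z.png',im)
c=bot.camera('side');x0,y0=290,130
cv2.imwrite('pics/p12.png',cv2.cvtColor(cv2.resize(c['frame'][y0:y0+130,x0:x0+160],None,fx=4,fy=4,interpolation=cv2.INTER_CUBIC),cv2.COLOR_RGB2BGR))
E
```

```text
time: 22.25
ee_pos: [0.5613, -0.1766, 0.2298]
tcp_rot: [179.8, 60.1, 95.6]
wrist_force: [0.1, 0.6, -0.2]
opening: 0.0299
[ 0.56130521 -0.17663089  0.22977392] [179.7839009   60.05083474  95.59619521] [-28.2  25.3  27.5 110.1  24.5  52.1]
latch_knob [(317.0, 194.0, 0.77)]
latch_pivot [(318.0, 216.1, 0.75)]
```

View pics/w12z.png

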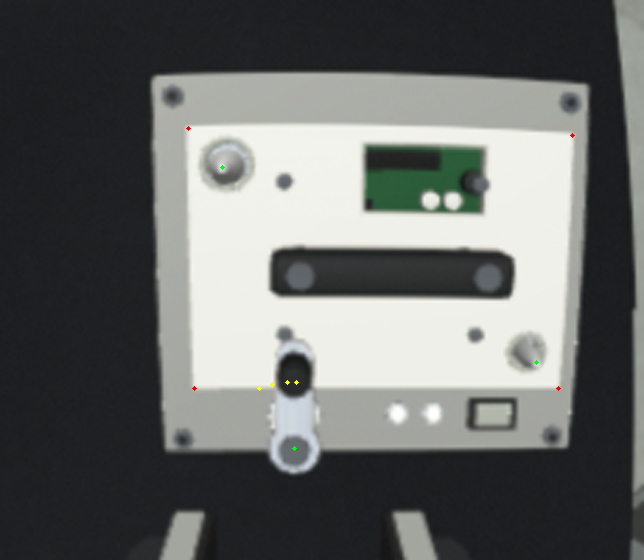

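View pics/p12.png

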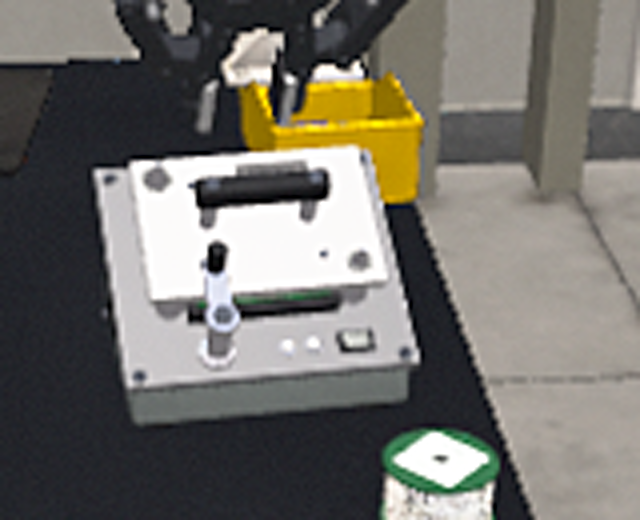

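The latch lies over the plate's edge at about 1.55–1.6 rad: knob at (294,380), on the 1.5 and 1.6 marks. The plate corners still match the home overlay, the gripper is clear, and the spool hasn't moved. Handing in.

```bash
python3 -c "
from workcell import bot
bot.job_done();print(bot.get_obs()['time'],bot.get_obs()['wrist_force'])"
```

```text
the job is handed in; nothing more can be done
the job is handed in; nothing more can be done
```

The plate is on both guide pins and down on its posts, and the latch is swung over its edge. I handed the job in at about 22 s of the 53 s allowed; no verdict is reported.

- **Plate:** I gripped the bar handle, tilted the plate 30° to match the deck and lined it up to about 0.5 mm using the pin tip seen through the big hole. I lowered it until it touched the posts, about 0.2 mm from the expected height, then pressed lightly. The wrist force stayed below about 14 N. After release, the corners and pin tips in the wrist picture matched the projected home pose to within a pixel or two.
- **Latch:** I gripped the knob and carried it round its arc to about 1.55–1.6 rad. In the last pictures it stood at that angle and the plate was still home.
- **Gripper and bystanders:** I opened the fingers and backed off 130 mm; the wrist force was then about zero. The solder spool had not moved in the last side picture. I saw the magnifier and the small flat spool in the pictures but did not re-measure them; the arm never came near either.
- **Failed check:** The state read after handing in was refused because the job was already closed, so there is no reading from the final second.

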